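# Close up the card cases and lock the filing stop

### The job

On the filing rack, push the sliding metal stop gently with your fingertips until the three card cases stand closed up against each other and against the rack's end plate. Then tighten its loose wing screw fully, clockwise seen from above, with repeated fingertip strokes on the wings until it comes to its stop. Do not grip or lift anything, do not shove hard, keep the row closed up, and leave the tape roll, jar and carton where they are.

Things in the scene. Friction and masses are not known exactly. Their poses are not given: they have to be found in the camera images.
- rack: Dark steel filing rack fixed to the table: floor plate 140 (x) x 310 (y) x 8 mm, 18 mm high side lips, and an upright end plate 100 mm high at its +y end with its inner face at rack y = +170 mm. The stop slides towards rack +y. Origin on the table, on the rack's middle line; rack x runs across it, z up. Its yaw varies by up to 0.45 rad.
- case0: First (next to the end plate) card case: an upright cardboard box with a white top band, 120 (x) x 30 (y) x 84 (z) mm, 0.16 kg, loose, standing on the rack floor (8 mm above the table). Origin at the centre of its underside; z up.
- case1: Middle card case: an upright cardboard box with a white top band, 120 (x) x 30 (y) x 84 (z) mm, 0.16 kg, loose, standing on the rack floor (8 mm above the table). Origin at the centre of its underside; z up.
- case2: Last (next to the stop) card case: an upright cardboard box with a white top band, 120 (x) x 30 (y) x 84 (z) mm, 0.16 kg, loose, standing on the rack floor (8 mm above the table). Origin at the centre of its underside; z up.
- bracket: Sliding stop of grey-painted metal, with the wing screw on it. Axes as the rack's; origin on the screw's axis at the rack floor. Foot 50 x 106 mm, 11 mm high, a 26 mm boss under the screw, and an upright plate 110 (x) x 6 x 86 mm, 70 (back) to 76 mm (front) along +y, its top 95 mm above the table. Sliding takes 8 N, 10 to 14 N with the cases; it stays where left, also with the screw tight.
- stop (a joint): Slide of the stop along rack +y, m; grows towards the cases. It starts between 0.005 and 0.050; with all three cases closed up against the end plate it reads 0.080, and the cases prevent it from going further: the push then meets a firm resistance, a surer sign than the reading, which can be a few mm off.
- stop_plate (a point): Point on the back face (away from the cases) of the stop's upright plate, in the middle of its width, 83 mm above the table: a good place to push towards rack +y, higher than the wing screw's top.
- screw (a joint): Turn of the wing screw about its vertical axis, rad; grows clockwise seen from above (tightening). Starts at 1.6 to 3.4; the tight stop, where it turns no further, is 6.28. At 0, 3.14 and 6.28 the wings point along rack +x and -x; otherwise they are turned clockwise from there by that angle. Turning takes about 0.03 N m (1 to 2 N on a wing); it stays where left.
- screw_axis (a point): Point on the screw's axis 49 mm above the table, at mid-height of the wings. Bare steel: 18 mm hub, two opposite upright wings 5 mm thick, reaching 36 mm from the axis, 37 to 60 mm above the table. The plate's back face is 70 mm away. Strokes on the wing on the rack -x side, towards rack +y, tighten it and press the stop towards the cases, not away.
- tape: Bystander: brown roll of tape lying flat, 96 mm across, 48 mm high. Origin at the centre of its underside.
- jar: Bystander: grey lidded jar, 64 mm across, 85 mm high. Origin at the centre of its underside.
- carton: Bystander: small cardboard carton 75 x 55 x 55 mm. Origin at the centre of its underside.
Things that resemble listed ones, but are neither listed nor needed, are in the scene too. What is shaped like the case0 but blue, green or turquoise is not meant.

How it is judged:
By the outcome, as a careful person would: the job done as asked, in the order asked, and still so for the second after the job is handed in, with the robot touching nothing.
It also fails if it takes over 51 s, if anything falls off the work surface, if the arm or the gripper's body presses on something with over 40 N, if the wrist force passes 120 N, or if a joint passes its speed limit or range.

### The arm

A 6-joint arm with a two-finger parallel gripper is mounted at the origin on the work surface. World frame = base frame: x ahead of the robot, y to its left, z up, the work surface at z = 0. Lengths are in m, angles in rad, forces in N, time in s.
With the tool pointing down it reaches from about 0.225 to 0.875 m from the base axis. Payload 3.4 kg.
Tool frame: the origin (TCP) lies at the very end of the fingers, on their centre line; the grasp point (between the pads) lies 19 mm behind it; z points along the fingers, y is the direction in which the jaws open and shut (so a half turn about z gives the same grasp; the last joint's range is limited). The gripper opens to 85 mm and grips with 20 to 120 N. Pads are 22 mm wide; open, the fingers measure 114 mm over their backs; the gripper's body (76 mm by 85 mm) begins 54 mm behind the grasp point. The pads swing forward as they close: fully open they stand 13 mm farther back than shut.
Start: joints at [1.102, 0.276, 1.505, -0, 1.361, -0.121], TCP at [0.196, 0.541, 0.231] pointing down, gripper open.
Joint ranges: [-2.89, 2.89], [-0.75, 2.08], [0.22, 2.7], [-1.18, 4.32], [0.11, 2.71], [-2.7, 2.7]. Speed limits (rad/s): [2.57, 2.57, 3.14, 3.14, 3.14, 3.14].

### API

Orientations are given as a unit quaternion [w, x, y, z].
In Python, from rig import telemetry, imaging, manip, finder gives the robot as it stands.
- The arm moves only by the tool arm_command, never from a script. Its argument "steps" is a list of rows, each a list of 3 entries, a list of its own where there are three numbers: the turn, a rotation vector about the world's x, y, z in rad, then the shift along the world's x, y, z in mm, then the closure in counts, from 0 (fully open) to 255 (shut). In form: [[[rx, ry, rz], [dx, dy, dz], grip], ...]. A call has 1 to 20 rows; each row shifts and turns the commanded pose from where the row before left it; what a row does not reach is not made up. A row lasts 1/8 s, in which the tool goes at most 62.5 mm and 10.7 degrees, less where a joint would pass 70% of its speed; a pose out of reach is approached as far as the arm can. A call is refused whole if a number of a shift passes 62.5 or a number of a turn 0.188, either way. A call with a gripper value outside its range is refused whole. The fingers move at their own pace and stop on an object; "newtons" is the grip in N (left out, the last holds). Time passes only in rows, so rows that do not move let the fingers close. It gives the time, the measured TCP pose, the force and the opening at its end, in the units of the state.
- telemetry.get_state(): the state, without advancing time (a new reading comes with each control period).
- imaging.get_image(name): name is "scene" or "side" or "wrist"; returns the picture (420x560x3 uint8, blue, green, red); there is no depth.
- imaging.camera_params(name): a dict with "intrinsics" (3x3 intrinsics, pixels), "D" ([k1, k2, p1, p2, k3] as OpenCV has them; the pictures are not rectified), "R" (3x3) and "t" (3): a world point X has camera coordinates R X + t. Camera axes: x right, y down, z forward; pixel columns grow to the right and rows downward; lengths in m; the calibration is good to about 2 mm. A picture is of the moment at which its call begins: read the wrist's pose just before it. camera_params takes no time and is no camera call; for the wrist camera it gives the pose at the moment of the call.
- manip.sign_off(): hands the job in, once; it reports no verdict.
Trained networks look in the newest picture that a camera, given by its name, has taken for a name from the list of things; names that differ only in an ending like _2 or _b are one class to them, and where a whole thing is asked for, a point or a joint stands for the part that bears it (a point fixed in the world has none). Each returns a list of dicts, best first, with "score" (0 to 1); they miss things now and then, are a little off and sometimes report something else, mostly with a low value. They report only what shows in the picture. A call takes as long as a camera call. They do not tell look-alikes from the thing itself.
- finder.cut_out(camera, thing): "pixels" (420x560 bool, what is visible of it) and "extent" ([left, top, width, height] in pixels, round what is visible of it).
The state is a dict: "clock": time; "qpos": joint angles; "qd": joint speeds; "effort": joint torques, N m; "position": TCP position; "ee_rot": TCP orientation; "contact_force": force on the tool from outside, world axes, zero at the start; "moment": the same for the moment, N m; "width": finger opening in m.
Only numpy, scipy, OpenCV 4.12 (cv2) and the standard library are available. Lean on these libraries where they do the work, as an engineer would, in place of code of your own. Each camera call takes 0.05 s, during which the arm holds its last target.

## Working session

There is one attempt and no reset: what is moved stays moved. The work goes in short steps, Python scripts to look and compute and a tool call to move; the robot and the scene stay as the last step left them, time stands still between calls to the robot, and variables do not carry over. Pictures are saved under pics/ and viewed, and the job is handed in when it is done.

Besides the shell and the picture viewer there is one more tool, called after "Call:" by a JSON object that holds its "fn" and its "kwargs", one argument or row to a line. arm_command: Moves the arm, as the interface text tells. Its arguments: {"type":"object","properties":{"steps":{"type":"array"},"newtons":{"type":"number"}},"required":["steps"]}

```bash
mkdir -p pics; ls; python3 - <<'E'
from rig import telemetry, imaging, manip, finder
import cv2
s=telemetry.get_state(); print(s)
for n in ["scene","side","wrist"]:
    im=imaging.get_image(n); cv2.imwrite(f"pics/{n}0.png",im)
    p=imaging.camera_params(n); print(n,p)
E
```

```text
pics
{'clock': 0.0, 'qpos': array([ 1.10201833e+00,  2.76589879e-01,  1.50616541e+00,  3.41258731e-05,
        1.36071027e+00, -1.21037647e-01]), 'qd': array([-9.23686389e-04,  8.01265760e-04, -1.81230715e-03,  2.29970707e-05,
        1.32212137e-04,  4.41839259e-04]), 'effort': array([-2.33057901e-03, -4.16775978e+01, -2.45803016e+01, -8.34677053e-05,
        1.08040767e-02,  6.09399677e-06]), 'position': array([0.19570977, 0.54008607, 0.23042978]), 'ee_rot': array([-2.88146128e-04,  1.72998901e-01,  9.84921572e-01, -8.91177182e-04]), 'contact_force': array([ 0.32116969,  0.09829325, -0.15923677]), 'moment': array([-0.01053169, -0.00607432, -0.05371249]), 'width': 0.08507685145238499}
scene {'intrinsics': array([[445.98339191,   0.        , 274.26880805],
       [  0.        , 445.98339191, 213.43965689],
       [  0.        ,   0.        ,   1.        ]]), 'D': array([-0.06409152,  0.        ,  0.        ,  0.        ,  0.        ]), 'R': array([[-0.56470395,  0.82523765, -0.00960606],
       [ 0.61370017,  0.41211123, -0.67345114],
       [-0.55179847, -0.38619575, -0.73916933]]),
[... 252 characters left out ...]
,  0.        ,  0.        ,  0.        ,  0.        ]), 'R': array([[-0.99636575, -0.08504135, -0.00482268],
       [-0.04911147,  0.61981788, -0.78320742],
       [ 0.0695942 , -0.7801242 , -0.62174181]]), 't': array([0.57604787, 0.06942885, 0.87442845])}
wrist {'intrinsics': array([[330.9007448 ,   0.        , 279.00959029],
       [  0.        , 330.9007448 , 211.46647301],
       [  0.        ,   0.        ,   1.        ]]), 'D': array([0.018894, 0.      , 0.      , 0.      , 0.      ]), 'R': array([[ 0.3404469 ,  0.940263  , -0.00118144],
       [ 0.90090374, -0.32583559,  0.28671173],
       [ 0.26919947, -0.09867448, -0.95801617]]), 't': array([-0.57341911, -0.03793476,  0.37942521])}
```

View pics/scene0.png

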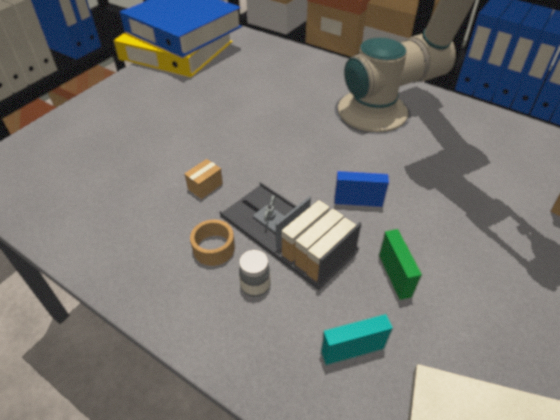

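View pics/side0.png

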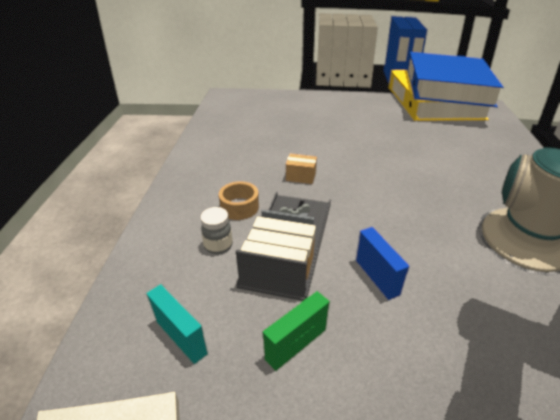

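View pics/wrist0.png

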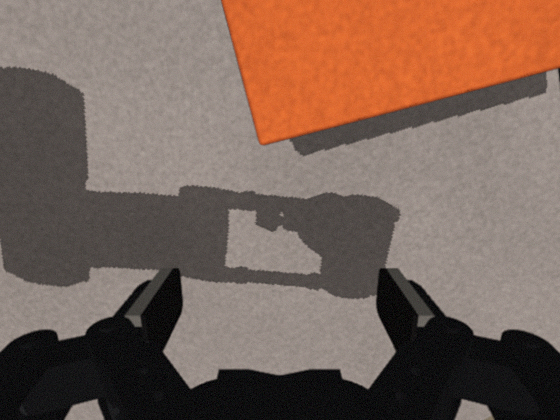

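```bash
cat > h.py <<'E'
import numpy as np, cv2
from rig import telemetry, imaging, manip, finder
def proj(P,X):
    X=np.atleast_2d(X); r,_=cv2.Rodrigues(P["R"])
    return cv2.projectPoints(X.astype(float),r,np.asarray(P["t"],float),P["intrinsics"],P["D"])[0].reshape(-1,2)
def unproj(P,uv,z):
    uv=np.atleast_2d(np.asarray(uv,float))
    n=cv2.undistortPoints(uv.reshape(-1,1,2),P["intrinsics"],P["D"]).reshape(-1,2)
    d=np.c_[n,np.ones(len(n))]@P["R"]; c=-P["R"].T@P["t"]
    s=(z-c[2])/d[:,2]; return c+s[:,None]*d
E
python3 - <<'E'
from h import *
a=cv2.imread("pics/scene0.png")[160:300,200:380]; cv2.imwrite("pics/sc_crop.png",cv2.resize(a,None,fx=4.2,fy=4.2,interpolation=cv2.INTER_CUBIC))
a=cv2.imread("pics/side0.png")[180:310,190:350]; cv2.imwrite("pics/si_crop.png",cv2.resize(a,None,fx=4.6,fy=4.6,interpolation=cv2.INTER_CUBIC))
for c in ["scene","side"]:
    P=imaging.camera_params(c)
    for t in ["rack","bracket","screw","case0","tape","jar","carton"]:
        r=finder.cut_out(c,t)
        print(c,t,[(round(x["score"],2),x["extent"]) for x in r[:4]])
        if r:
            np.save(f"pics/m_{c}_{t}.npy",r[0]["pixels"])
            v,u=np.nonzero(r[0]["pixels"]); print(unproj(P,[[u.mean(),v.mean()]],0.04).round(3))
print(telemetry.get_state()["clock"])
E
```

```text
scene rack [(0.92, [224.2, 185.1, 137.9, 104.8])]
[[0.582 0.063 0.04 ]]
scene bracket [(0.67, [253.0, 196.1, 56.1, 54.0])]
[[0.56  0.032 0.04 ]]
scene screw [(0.58, [262.4, 197.2, 11.8, 24.0])]
[[ 0.547 -0.004  0.04 ]]
scene case0 [(0.86, [283.2, 204.6, 47.4, 58.2]), (0.84, [297.5, 209.4, 42.5, 62.2]), (0.8, [335.6, 168.2, 56.4, 39.4]), (0.73, [310.0, 218.8, 45.0, 57.8])]
[[0.556 0.088 0.04 ]]
scene tape [(0.61, [190.7, 220.1, 43.6, 43.1])]
[[ 0.698 -0.05   0.04 ]]
scene jar [(0.57, [237.9, 249.7, 36.6, 47.2])]
[[0.714 0.074 0.04 ]]
scene carton [(0.67, [186.3, 160.0, 37.0, 37.3])]
[[ 0.553 -0.2    0.04 ]]
side rack [(0.92, [234.3, 193.7, 99.9, 107.1])]
[[0.563 0.126 0.04 ]]
side bracket [(0.76, [258.9, 203.1, 54.1, 20.8])]
[[0.557 0.006 0.04 ]]
side screw [(0.69, [280.7, 205.1, 28.3, 12.8]), (0.29, [216.6, 179.7, 43.7, 39.4])]
[[ 0.544 -0.012  0.04 ]]
side case0 [(0.89, [252.9, 218.2, 63.0, 38.3]), (0.89, [360.0, 226.1, 49.8, 74.9]), (0.74, [248.0, 229.4, 61.9, 46.8]), (0.66, [240.7, 242.1, 66.5, 17.7])]
[[0.566 0.051 0.04 ]]
side tape []
side jar [(0.73, [199.2, 209.1, 32.5, 43.7])]
[[0.713 0.072 0.04 ]]
side carton [(0.81, [287.2, 153.3, 30.9, 32.9]), (0.4, [262.2, 202.8, 52.5, 24.3])]
[[ 0.543 -0.186  0.04 ]]
0.85
```

View pics/sc_crop.png

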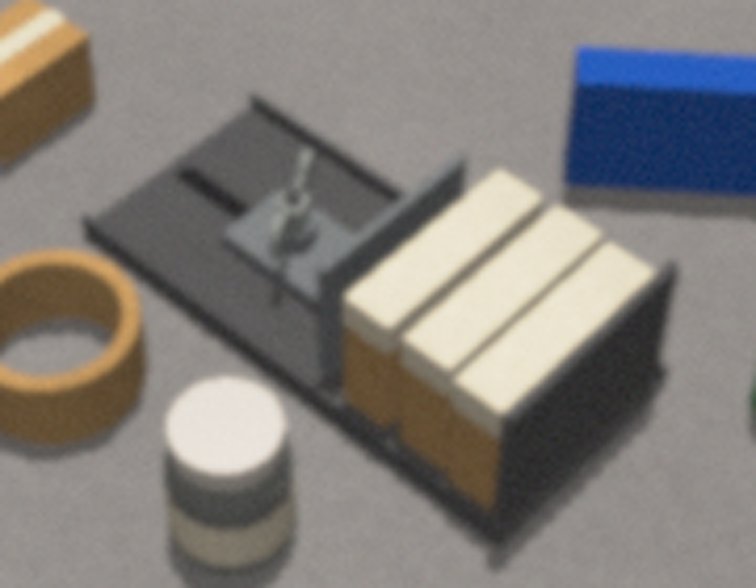

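View pics/si_crop.png

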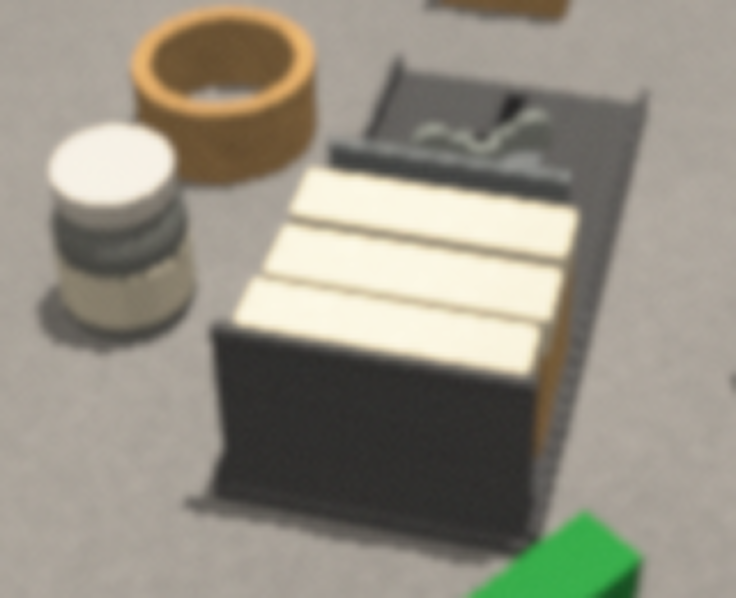

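```bash
cat > fit.py <<'E'
from h import *
from scipy.optimize import least_squares
PS=imaging.camera_params("scene"); PD=imaging.camera_params("side")
sc=lambda a:(a[0]/4.2+200-.4,a[1]/4.2+160-.4); sd=lambda a:(a[0]/4.6+190-.4,a[1]/4.6+180-.4)
def W(p,X):
    x,y,a=p[:3]; X=np.atleast_2d(X); c,s=np.cos(a),np.sin(a)
    return np.c_[x+c*X[:,0]-s*X[:,1], y+s*X[:,0]+c*X[:,1], X[:,2]]
E
python3 - <<'E'
from fit import *
def res(p):
    s=p[3]; t=p[4]
    S=[((.07,t,.1),(503,417)),((-.07,t,.1),(674,265)),((.055,s-.003,.095),(328,275)),((-.055,s-.003,.095),(464,158))]
    D=[((.07,t,.1),(213,323)),((-.07,t,.1),(538,380)),((.055,s-.003,.095),(331,147)),((-.055,s-.003,.095),(571,180))]
    r=[proj(PS,W(p,[X]))[0]-sc(u) for X,u in S]+[proj(PD,W(p,[X]))[0]-sd(u) for X,u in D]
    return np.r_[np.concatenate(r),(p[4]-.176)/.001]
f=least_squares(res,[.56,.06,-.2,.03,.176]); p=f.x; print(p.round(4)); print(f.fun.round(1))
np.save("p.npy",p)
for n,P in(("scene",PS),("side",PD)):
    im=cv2.imread(f"pics/{n}0.png")
    k=4; x0,y0=(200,160) if n=="scene" else (190,170)
    c=cv2.resize(im[y0:y0+145,x0:x0+180],None,fx=k,fy=k,interpolation=cv2.INTER_CUBIC)
    def line(X,col):
        q=((proj(P,W(p,X))-[x0,y0]+.5)*k).astype(int); cv2.polylines(c,[q.reshape(-1,1,2)],False,col,1,cv2.LINE_AA)
    s=p[3]
    line([(.07,-.14,.018),(.07,.17,.018)],(0,0,255));line([(-.07,-.14,.018),(-.07,.17,.018)],(0,0,255));line([(-.07,-.14,.0),(.07,-.14,.0)],(0,0,255))
    line([(.07,.176,.0),(.07,.176,.1),(-.07,.176,.1),(-.07,.176,0)],(0,0,255)); line([(.07,.17,.1),(-.07,.17,.1)],(0,255,255))
    for y in(s-.006,s): line([(.055,y,.02),(.055,y,.095),(-.055,y,.095)],(0,255,0))
    y=s-.076
    line([(.0,y,.03),(.0,y,.06)],(255,0,255)); line([(.009,y,.06),(-.009,y,.06)],(255,0,255)); 
    th=np.linspace(0,6.28,40); line(np.c_[.036*np.cos(th),y+.036*np.sin(th),0*th+.06],(255,255,0))
    cv2.imwrite(f"pics/fit_{n}.png",c)
E
```

```text
[ 0.5529  0.0228 -0.161   0.0547  0.176 ]
[-0.5  0.9  1.7 -2.5 -0.1 -1.   1.6 -0.6 -3.  -1.2  2.1 -0.1 -1.3 -1.2
 -0.7 -0.1  0. ]
```

View pics/fit_scene.png

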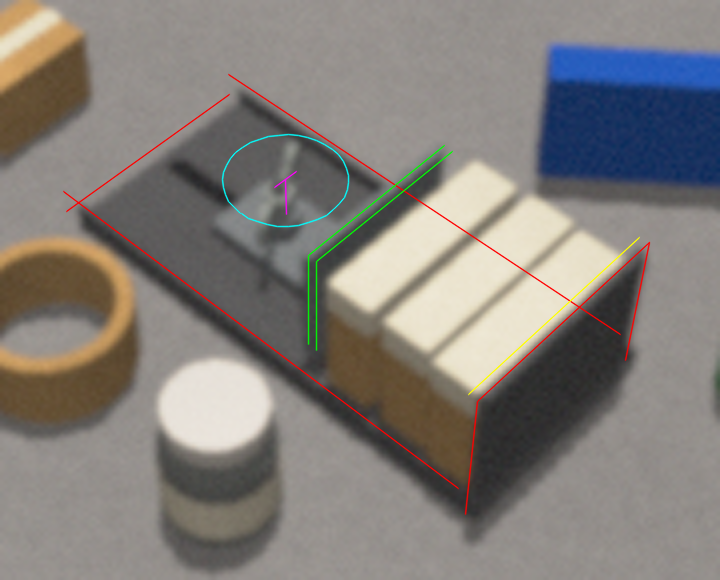

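View pics/fit_side.png

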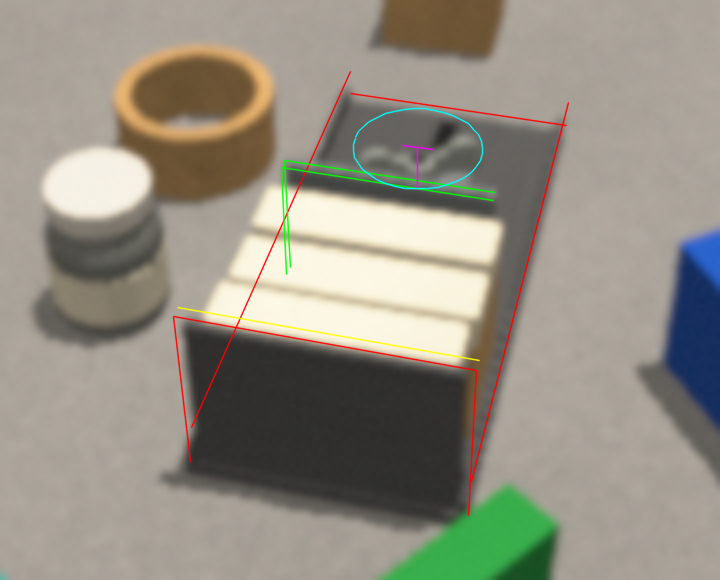

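```bash
python3 - <<'E'
from fit import *
def res(p):
    s=p[3]; t=p[4]; w=p[5]; b=p[6];h=p[7]; l=p[8]
    S=[((w,t,.1),(505,417)),((-w,t,.1),(674,266)),((.055,s-.003,.095),(328,275)),((-.055,s-.003,.095),(464,158)),((l,b,h),(88,222)),((-l,b,h),(255,97))]
    D=[((w,t,.1),(215,323)),((-w,t,.1),(538,378)),((.055,s-.003,.095),(331,147)),((-.055,s-.003,.095),(571,180)),((l,b,h),(399,58)),((-l,b,h),(645,92))]
    r=[proj(PS,W(p,[X]))[0]-sc(u)-p[9:11] for X,u in S]+[proj(PD,W(p,[X]))[0]-sd(u)-p[11:13] for X,u in D]
    return np.r_[np.concatenate(r),(p[4]-.176)/.001,(p[8]-.07)/.001,(h-.022)/.004,p[9:]/1.0]
f=least_squares(res,[.56,.06,-.2,.03,.176,.07,-.14,.018,.07,0,0,0,0]); p=f.x; print(p.round(4)); print(f.fun.round(1))
np.save("p.npy",p)
for n,P,o in(("scene",PS,p[9:11]),("side",PD,p[11:13])):
    im=cv2.imread(f"pics/{n}0.png")
    k=4; x0,y0=(200,160) if n=="scene" else (190,170)
    c=cv2.resize(im[y0:y0+145,x0:x0+180],None,fx=k,fy=k,interpolation=cv2.INTER_CUBIC)
    def line(X,col):
        q=((proj(P,W(p,X))-o-[x0,y0]+.5)*k).astype(int); cv2.polylines(c,[q.reshape(-1,1,2)],False,col,1,cv2.LINE_AA)
    s=p[3]
    line([(.07,-.14,.018),(.07,.17,.018)],(0,0,255));line([(-.07,-.14,.018),(-.07,.17,.018)],(0,0,255));line([(-.07,-.14,.0),(.07,-.14,.0)],(0,0,255))
    line([(p[5],.176,.0),(p[5],.176,.1),(-p[5],.176,.1),(-p[5],.176,0)],(0,0,255))
    for y in(s-.006,s): line([(.055,y,.02),(.055,y,.095),(-.055,y,.095)],(0,255,0))
    y=s-.076
    line([(.0,y,.03),(.0,y,.06)],(255,0,255)); 
    th=np.linspace(0,6.28,40); line(np.c_[.036*np.cos(th),y+.036*np.sin(th),0*th+.06],(255,255,0))
    for th in (2.,2.3,2.6): line([(.036*np.cos(th),y-.036*np.sin(th),.06),(-.036*np.cos(th),y+.036*np.sin(th),.06)],(0,128,255))
    cv2.imwrite(f"pics/fit2_{n}.png",c)
E
```

```text
[ 0.5536  0.0228 -0.1553  0.0545  0.176   0.0648 -0.1203  0.0191  0.0693
  0.5266 -0.796  -0.7251 -0.4926]
[ 0.5  0.1 -0.3 -0.7 -0.8 -0.1  0.8  0.2 -0.3 -0.3  0.6 -0.1  0.1 -0.
  0.1  0.2 -0.7 -0.7 -0.1  0.2 -0.7 -0.3  0.6  0.1 -0.  -0.7 -0.7  0.5
 -0.8 -0.7 -0.5]
```

View pics/fit2_scene.png

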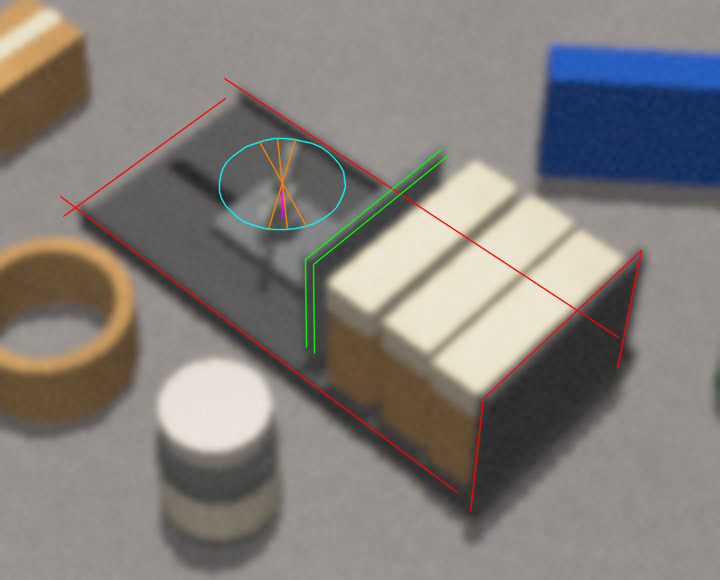

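View pics/fit2_side.png

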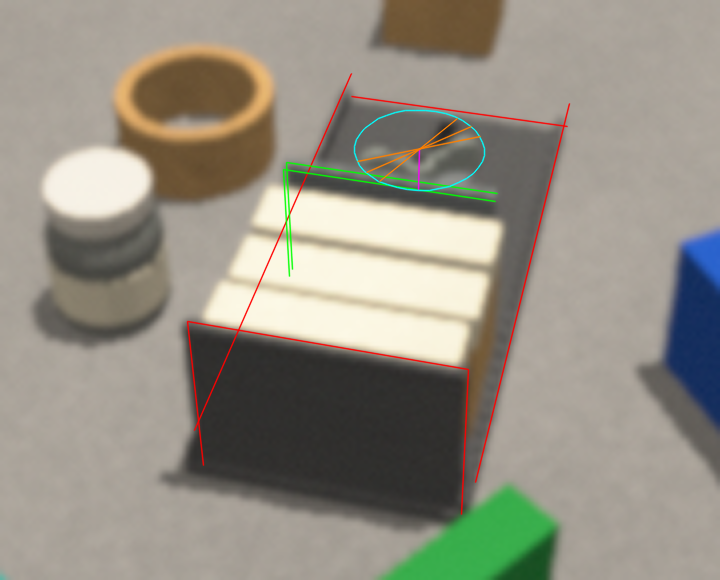

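Call:
{"fn": "arm_command", "kwargs": {
  "steps": [
    [[0,0,0],[26,-37,0],255],
    [[0,0,0.015],[26,-37,0],255],
    [[0,0,0.015],[26,-37,0],255],
    [[0,0,0.015],[26,-37,0],255],
    [[0,0,0.015],[26,-37,0],255],
    [[0,0,0.015],[26,-37,0],255],
    [[0,0,0.015],[26,-37,0],255],
    [[0,0,0.015],[26,-37,0],255],
    [[0,0,0.015],[26,-37,0],255],
    [[0,0,0.015],[26,-37,0],255],
    [[0,0,0.015],[26,-37,0],255],
    [[0,0,0.015],[26,-37,0],255],
    [[0,0,0.015],[26,-37,0],255],
    [[0,0,0.015],[26,-37,0],255],
    [[0,0,0],[0,0,0],255],
    [[0,0,0],[0,0,0],255]
  ]
}}

```text
clock: 2.85
position: [0.5594, 0.0229, 0.2311]
ee_rot: [-0.001, 0.077, 0.997, 0.0]
contact_force: [-0.3, 0.9, 0.2]
width: -0.0001
```

```bash
python3 - <<'E'
from h import *
s=telemetry.get_state(); print(s["clock"],s["qpos"].round(3),s["position"].round(4),s["ee_rot"].round(4),s["contact_force"].round(2),s["width"])
im=imaging.get_image("wrist"); P=imaging.camera_params("wrist"); cv2.imwrite("pics/w1.png",im)
np.savez("pics/w1.npz",**P)
for t in ["screw","bracket"]:
    for r in finder.cut_out("wrist",t)[:2]: 
        v,u=np.nonzero(r["pixels"]); print(t,r["score"],r["extent"],unproj(P,[[u.mean(),v.mean()]],.055))
E
```

```text
2.85 [-8.400e-02  2.540e-01  1.537e+00  1.000e-03  1.352e+00 -1.501e+00] [0.5594 0.0229 0.2311] [-6.000e-04  7.660e-02  9.971e-01  4.000e-04] [-0.34  0.92  0.24] -5.0113138100867126e-05
screw 0.97 [232.4, 150.9, 34.8, 62.6] [[ 0.54634392 -0.00290303  0.055     ]]
bracket 0.68 [224.9, 125.1, 117.2, 125.3] [[0.55001888 0.03403546 0.055     ]]
bracket 0.61 [316.9, 271.9, 54.7, 38.6] [[0.67926359 0.07055492 0.055     ]]
```

View pics/w1.png

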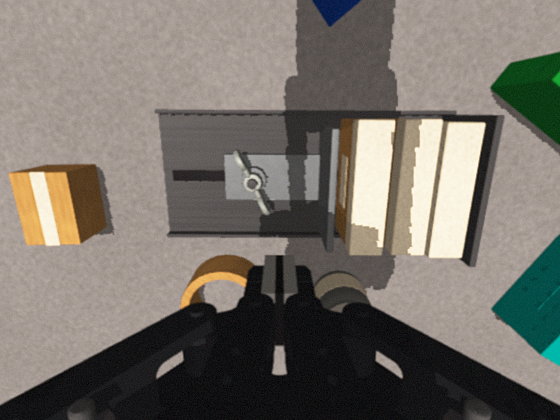

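```bash
python3 - <<'E'
from h import *
im=cv2.imread("pics/w1.png")[95:275,150:500]
cv2.imwrite("pics/w1c.png",cv2.resize(im,None,fx=2.25,fy=2.25,interpolation=cv2.INTER_CUBIC))
im=cv2.imread("pics/w1.png")[140:225,215:335]
cv2.imwrite("pics/w1d.png",cv2.resize(im,None,fx=6,fy=6,interpolation=cv2.INTER_CUBIC))
E
```

```text
(no output)
```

View pics/w1c.png

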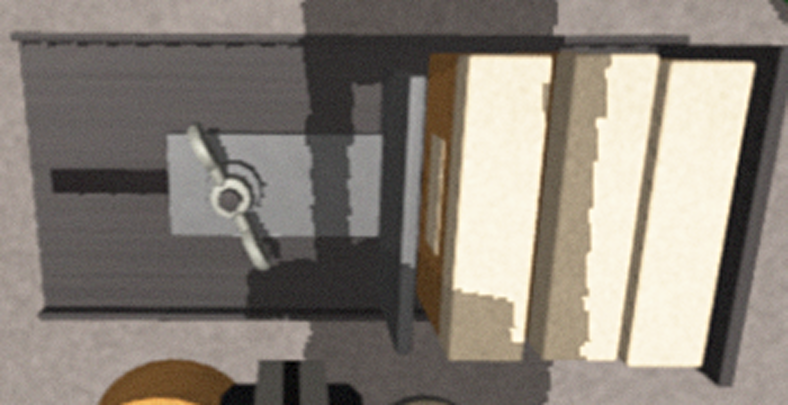

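View pics/w1d.png

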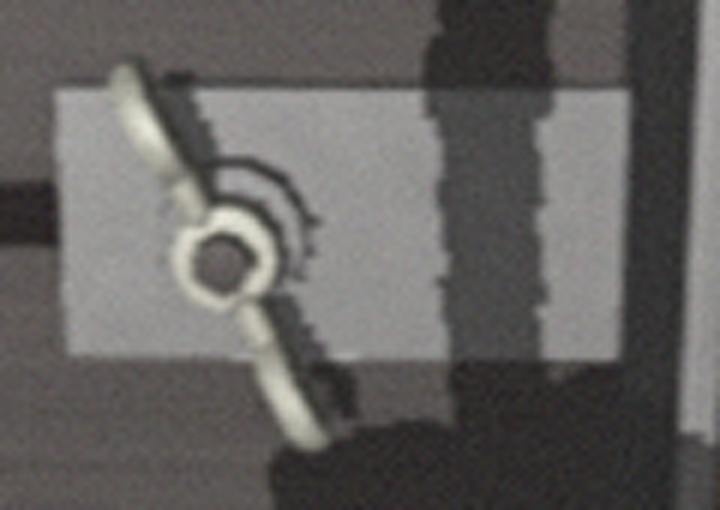

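```bash
python3 - <<'E'
from h import *
P=dict(np.load("pics/w1.npz")); f=lambda a,k,o:(a[0]/k+o[0]-.4,a[1]/k+o[1]-.4)
c=lambda a:f(a,2.25,(150,95)); d=lambda a:f(a,6,(215,140))
print("C",-P["R"].T@P["t"])
for z in(.05,.055,.06): print("hub",z,unproj(P,[d((225,258))],z).round(4))
a=unproj(P,[d((125,65)),d((315,445))],.057); v=a[1]-a[0]; print("tips",a.round(4),a.mean(0).round(4),np.hypot(*v[:2]),np.arctan2(v[1],v[0]))
a=unproj(P,[c((410,77)),c((403,350))],.095); v=a[1]-a[0]; print("plate back top",a.round(4),np.hypot(*v[:2]),np.arctan2(v[1],v[0]))
a=unproj(P,[d((57,88)),d((630,88)),d((618,358)),d((68,355))],.019); print("foot",a.round(4)); 
v=a[1]-a[0];print(np.arctan2(v[1],v[0])-np.pi/2); v=a[2]-a[3];print(np.arctan2(v[1],v[0])-np.pi/2)
a=unproj(P,[c((12,36)),c((688,40)),c((42,316)),c((385,316))],.018); print("lips",a.round(4))
v=a[1]-a[0];print(np.arctan2(v[1],v[0])-np.pi/2); v=a[3]-a[2];print(np.arctan2(v[1],v[0])-np.pi/2)
a=unproj(P,[c((783,47)),c((730,383)),c((710,378))],.1); print("end",a.round(4)); v=a[1]-a[0]; print(np.arctan2(v[1],v[0]))
a=unproj(P,[c((467,58)),c((555,57)),c((610,57)),c((660,58)),c((671,60)),c((755,62))],.092); print("cases",a.round(4))
E
```

```text
C [0.48719942 0.03332365 0.37434856]
hub 0.05 [[ 0.5492 -0.0031  0.05  ]]
hub 0.055 [[ 0.5482 -0.0025  0.055 ]]
hub 0.06 [[ 0.5472 -0.0019  0.06  ]]
tips [[ 0.5149 -0.0125  0.057 ]
 [ 0.5814  0.007   0.057 ]] [ 0.5482 -0.0027  0.057 ] 0.06929580881952277 0.28533945466199434
plate back top [[0.5064 0.0743 0.095 ]
 [0.6129 0.0601 0.095 ]] 0.10746568893157181 -0.1324670848776463
foot [[ 0.5204 -0.0306  0.019 ]
 [ 0.5358  0.0699  0.019 ]
 [ 0.5846  0.0619  0.019 ]
 [ 0.5686 -0.0383  0.019 ]]
-0.15199603481330293
-0.15783624556418596
lips [[ 0.4663 -0.092   0.018 ]
 [ 0.515   0.2123  0.018 ]
 [ 0.601  -0.1122  0.018 ]
 [ 0.6275  0.0605  0.018 ]]
-0.1585326628452952
-0.15262657785949418
end [[0.5162 0.2037 0.1   ]
 [0.6445 0.1876 0.1   ]
 [0.6412 0.1797 0.1   ]]
-0.12528504437909824
cases [[0.5031 0.096  0.092 ]
 [0.5077 0.1277 0.092 ]
 [0.5108 0.1474 0.092 ]
 [0.5139 0.1652 0.092 ]
 [0.5153 0.1691 0.092 ]
 [0.5207 0.199  0.092 ]]
```

Call:
{"fn": "arm_command", "kwargs": {
  "steps": [
    [[0,0,0],[-1,3,-26],255],
    [[0,0,0],[-1,3,-26],255],
    [[0,0,0],[-1,3,-26],255],
    [[0,0,0],[-1,3,-26],255],
    [[0,0,0],[-1,3,-26],255],
    [[0,0,0],[-1,3,-26],255],
    [[0,0,0],[0,0,0],255],
    [[0,0,0],[0,0,0],255]
  ]
}}

```text
clock: 4.0
position: [0.5546, 0.041, 0.0764]
ee_rot: [0.001, 0.076, 0.997, 0.0]
contact_force: [-0.5, -0.1, 0.5]
width: -0.0002
```

```bash
python3 - <<'E'
from h import *
im=imaging.get_image("wrist"); cv2.imwrite("pics/w2.png",im)
im2=imaging.get_image("scene")[130:310,200:400]; cv2.imwrite("pics/s2.png",cv2.resize(im2,None,fx=3,fy=3,interpolation=cv2.INTER_CUBIC))
E
```

```text
(no output)
```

View pics/w2.png

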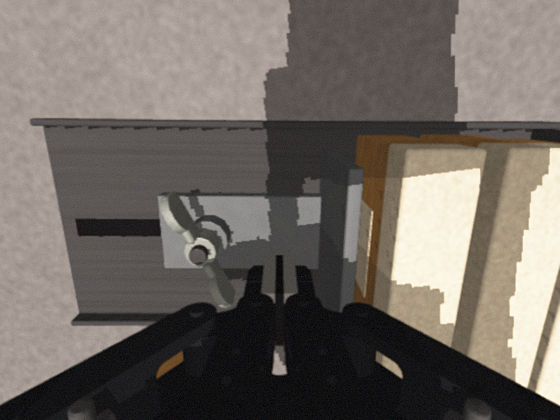

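View pics/s2.png

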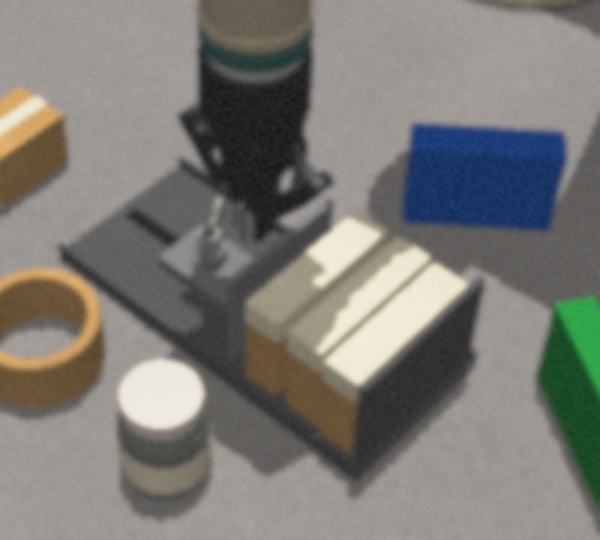

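Call:
{"fn": "arm_command", "kwargs": {
  "steps": [
    [[0,0,0],[0.4,2.5,0],255],
    [[0,0,0],[0.4,2.5,0],255],
    [[0,0,0],[0.4,2.5,0],255],
    [[0,0,0],[0.4,2.5,0],255],
    [[0,0,0],[0.4,2.5,0],255],
    [[0,0,0],[0.4,2.5,0],255],
    [[0,0,0],[0.4,2.5,0],255],
    [[0,0,0],[0.4,2.5,0],255]
  ]
}}

```text
clock: 5.1
position: [0.5567, 0.0581, 0.0753]
ee_rot: [-0.0, 0.076, 0.997, -0.002]
contact_force: [-2.1, -7.7, 0.5]
width: 0.0001
```

Call:
{"fn": "arm_command", "kwargs": {
  "steps": [
    [[0,0,0],[0.3,2,0],255],
    [[0,0,0],[0.3,2,0],255],
    [[0,0,0],[0.3,2,0],255],
    [[0,0,0],[0.3,2,0],255],
    [[0,0,0],[0.3,2,0],255]
  ]
}}

```text
clock: 5.72
position: [0.5583, 0.068, 0.0753]
ee_rot: [-0.0, 0.076, 0.997, -0.002]
contact_force: [-1.4, -7.4, 1.2]
width: 0.0002
```

Call:
{"fn": "arm_command", "kwargs": {
  "steps": [
    [[0,0,0],[0.3,2,0],255],
    [[0,0,0],[0.3,2,0],255],
    [[0,0,0],[0.3,2,0],255]
  ]
}}

```text
clock: 6.1
position: [0.5593, 0.0736, 0.0753]
ee_rot: [-0.0, 0.076, 0.997, -0.003]
contact_force: [-1.0, -9.6, 1.5]
width: -0.0
```

```bash
python3 - <<'E'
from h import *
im=imaging.get_image("scene")[130:310,200:400]; cv2.imwrite("pics/s3.png",cv2.resize(im,None,fx=3,fy=3,interpolation=cv2.INTER_CUBIC))
im=imaging.get_image("wrist"); cv2.imwrite("pics/w3.png",im)
E
```

```text
(no output)
```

View pics/s3.png

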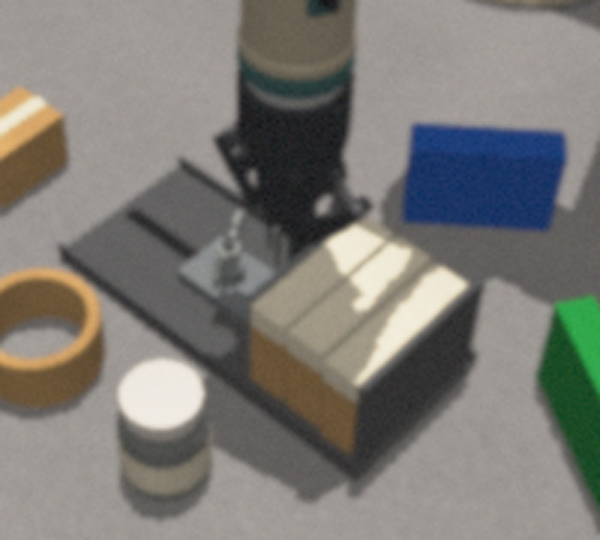

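View pics/w3.png

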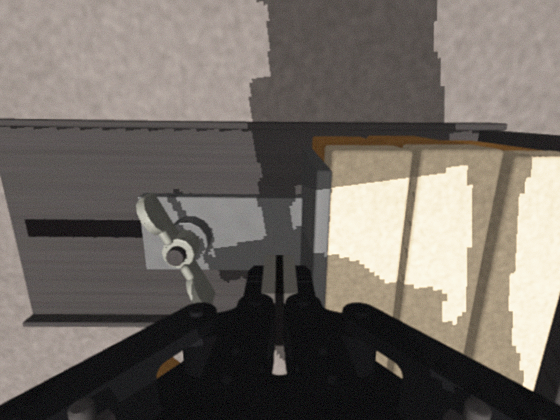

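Call:
{"fn": "arm_command", "kwargs": {
  "steps": [
    [[0,0,0],[0.15,1,0],255],
    [[0,0,0],[0.15,1,0],255],
    [[0,0,0],[0.15,1,0],255]
  ]
}}

```text
clock: 6.58
position: [0.5597, 0.0766, 0.0753]
ee_rot: [-0.0, 0.076, 0.997, -0.003]
contact_force: [-1.8, -8.9, 1.5]
width: -0.0001
```

Call:
{"fn": "arm_command", "kwargs": {
  "steps": [
    [[0,0,0],[0.15,1,0],255],
    [[0,0,0],[0.15,1,0],255]
  ]
}}

```text
clock: 6.82
position: [0.56, 0.0782, 0.0753]
ee_rot: [-0.0, 0.075, 0.997, -0.003]
contact_force: [-0.7, -10.6, 1.2]
width: -0.0007
```

Call:
{"fn": "arm_command", "kwargs": {
  "steps": [
    [[0,0,0],[0.15,1,0],255],
    [[0,0,0],[0.15,1,0],255]
  ]
}}

```text
clock: 7.08
position: [0.5603, 0.0802, 0.0753]
ee_rot: [-0.0, 0.075, 0.997, -0.003]
contact_force: [-0.9, -10.3, 1.6]
width: 0.0004
```

Call:
{"fn": "arm_command", "kwargs": {
  "steps": [
    [[0,0,0],[0.15,1,0],255],
    [[0,0,0],[0.15,1,0],255]
  ]
}}

```text
clock: 7.32
position: [0.5606, 0.0821, 0.0753]
ee_rot: [-0.0, 0.075, 0.997, -0.003]
contact_force: [-2.0, -10.7, 2.0]
width: -0.0001
```

```bash
python3 - <<'E'
from h import *
im=imaging.get_image("scene")[190:280,260:380]; cv2.imwrite("pics/s4.png",cv2.resize(im,None,fx=6,fy=6,interpolation=cv2.INTER_CUBIC))
im=imaging.get_image("side")[180:290,220:340]; cv2.imwrite("pics/d4.png",cv2.resize(im,None,fx=5,fy=5,interpolation=cv2.INTER_CUBIC))
im=imaging.get_image("wrist"); cv2.imwrite("pics/w4.png",im)
E
```

```text
(no output)
```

View pics/s4.png

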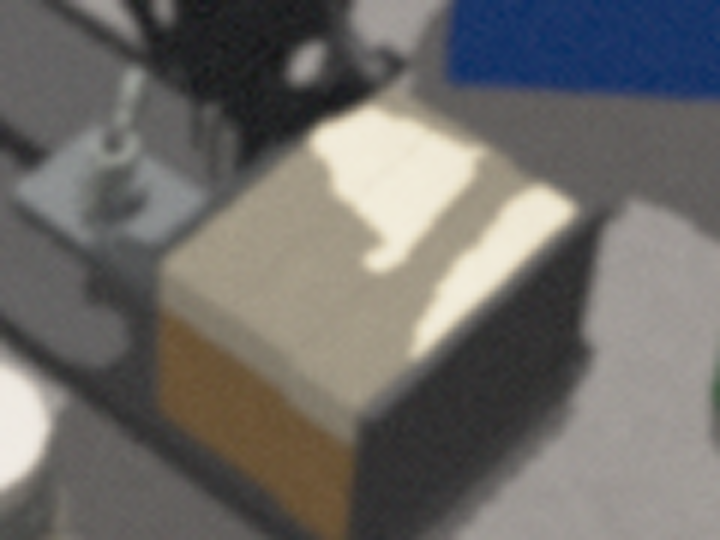

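View pics/d4.png

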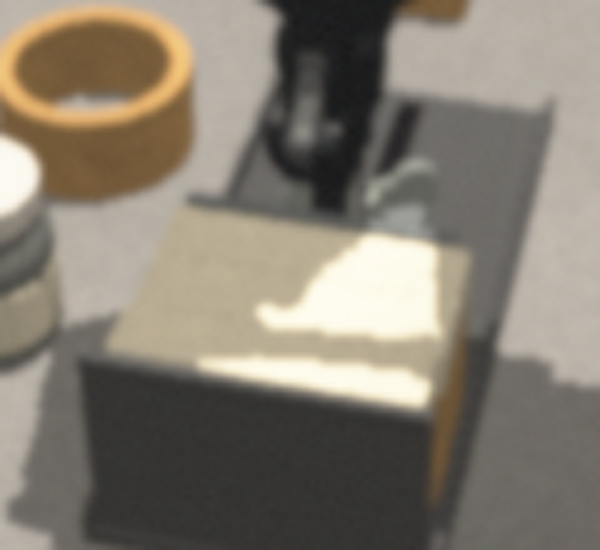

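View pics/w4.png

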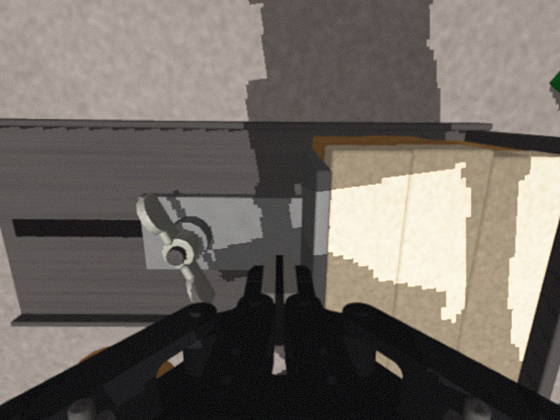

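Cases closed on each other (s4: no dark gaps); still sliding at ~11 N, so the end is not yet firm. Continue in small steps.

Call:
{"fn": "arm_command", "kwargs": {
  "steps": [
    [[0,0,0],[0.15,1,0],255],
    [[0,0,0],[0.15,1,0],255]
  ]
}}

```text
clock: 7.72
position: [0.5609, 0.0838, 0.0753]
ee_rot: [-0.0, 0.075, 0.997, -0.003]
contact_force: [-0.4, -11.0, 1.5]
width: -0.0001
```

Call:
{"fn": "arm_command", "kwargs": {
  "steps": [
    [[0,0,0],[0.15,1,0],255]
  ]
}}

```text
clock: 7.85
position: [0.561, 0.0848, 0.0753]
ee_rot: [-0.0, 0.075, 0.997, -0.003]
contact_force: [-0.6, -10.9, 1.4]
width: -0.0002
```

Call:
{"fn": "arm_command", "kwargs": {
  "steps": [
    [[0,0,0],[0.15,1,0],255]
  ]
}}

```text
clock: 7.98
position: [0.5612, 0.0855, 0.0753]
ee_rot: [-0.0, 0.075, 0.997, -0.004]
contact_force: [-1.3, -13.3, 2.8]
width: -0.0001
```

Call:
{"fn": "arm_command", "kwargs": {
  "steps": [
    [[0,0,0],[0.1,0.6,0],255]
  ]
}}

```text
clock: 8.1
position: [0.5612, 0.0855, 0.0754]
ee_rot: [-0.0, 0.075, 0.997, -0.004]
contact_force: [-0.9, -15.0, 1.7]
width: -0.0001
```

Call:
{"fn": "arm_command", "kwargs": {
  "steps": [
    [[0,0,0],[0.1,0.6,0],255]
  ]
}}

```text
clock: 8.22
position: [0.5612, 0.0856, 0.0754]
ee_rot: [-0.0, 0.075, 0.997, -0.005]
contact_force: [-1.5, -15.0, 2.8]
width: 0.0001
```

Call:
{"fn": "arm_command", "kwargs": {
  "steps": [
    [[0,0,0],[0.1,0.8,0],255],
    [[0,0,0],[0,0,0],255]
  ]
}}

```text
clock: 8.48
position: [0.5612, 0.0856, 0.0753]
ee_rot: [-0.001, 0.075, 0.997, -0.006]
contact_force: [-1.4, -17.3, 3.4]
width: 0.0001
```

```bash
python3 - <<'E'
from h import *
im=imaging.get_image("scene")[190:280,260:380]; cv2.imwrite("pics/s5.png",cv2.resize(im,None,fx=6,fy=6,interpolation=cv2.INTER_CUBIC))
im=imaging.get_image("wrist"); cv2.imwrite("pics/w5.png",im)
E
```

```text
(no output)
```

View pics/s5.png

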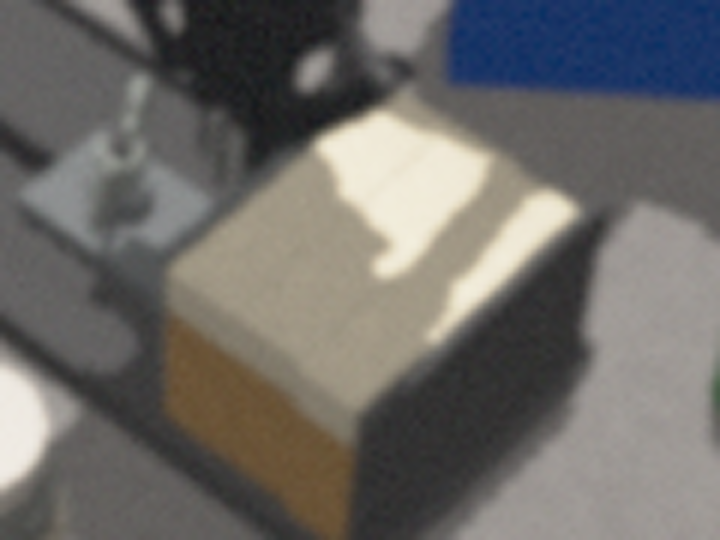

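View pics/w5.png

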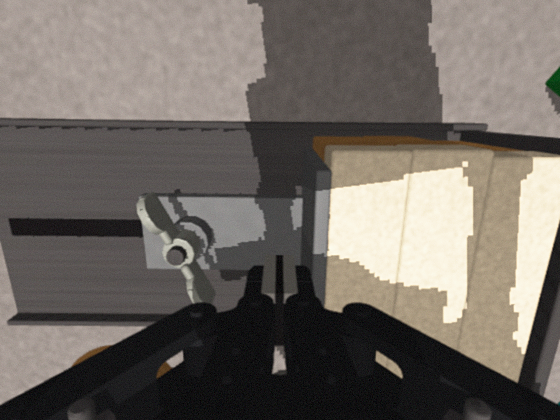

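```bash
python3 - <<'E'
from h import *
P=imaging.camera_params("wrist"); np.savez("pics/w5.npz",**P)
im=cv2.imread("pics/w5.png")[175:315,120:260]; cv2.imwrite("pics/w5c.png",cv2.resize(im,None,fx=4,fy=4,interpolation=cv2.INTER_CUBIC))
print("C",-P["R"].T@P["t"])
for z in (.05,.055,.06): print(unproj(P,[(177.5,255)],z).round(4), unproj(P,[(147,200)],z).round(4))
print(unproj(P,[(146,196),(145,269)],.019).round(4))
E
```

```text
C [0.48926044 0.09700116 0.21842533]
[[0.5555 0.0283 0.05  ]] [[0.5225 0.0198 0.05  ]]
[[0.5536 0.0304 0.055 ]] [[0.5215 0.0221 0.055 ]]
[[0.5516 0.0324 0.06  ]] [[0.5205 0.0244 0.06  ]]
[[ 0.526   0.0057  0.019 ]
 [ 0.5744 -0.008   0.019 ]]
```

View pics/w5c.png

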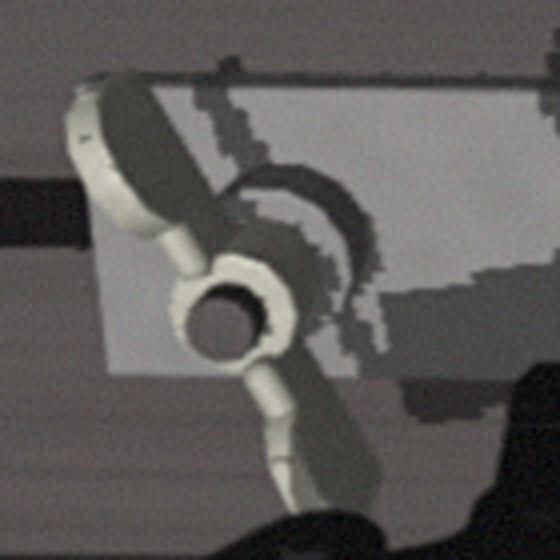

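Call:
{"fn": "arm_command", "kwargs": {
  "steps": [
    [[0,0,0],[-1,-6,0],255],
    [[0,0,0],[-1,-7,0],255],
    [[0,0,0],[0,-10,12],255],
    [[0,0,0],[0,-10,13],255],
    [[0,0,0.11],[-5.5,-14,0],255],
    [[0,0,0.11],[-5.5,-14,0],255],
    [[0,0,0.11],[-5.5,-14,0],255],
    [[0,0,0.11],[-5.5,-14,0],255],
    [[0,0,0],[0,0,0],255],
    [[0,0,0],[0,0,0],255]
  ]
}}

```text
clock: 9.82
position: [0.5384, 0.0027, 0.101]
ee_rot: [0.001, -0.142, 0.99, 0.0]
contact_force: [0.3, 0.1, -0.2]
width: 0.0001
```

```bash
python3 - <<'E'
from h import *
im=imaging.get_image("wrist"); P=imaging.camera_params("wrist"); cv2.imwrite("pics/w6.png",im); np.savez("pics/w6.npz",**P)
s=telemetry.get_state(); print(s["position"],s["ee_rot"],s["contact_force"])
ax=np.array([.554,.030]); th=np.linspace(0,6.28,50)
for z,col in((.05,(0,0,255)),(.06,(0,255,0))):
    q=proj(P,np.c_[ax[0]+.036*np.cos(th),ax[1]+.036*np.sin(th),0*th+z]).astype(int); cv2.polylines(im,[q.reshape(-1,1,2)],True,col,1)
    q=proj(P,[[*ax,z]])[0].astype(int); cv2.circle(im,q.tolist(),2,col,-1)
cv2.imwrite("pics/w6o.png",im)
E
```

```text
[0.53836145 0.00292723 0.10082622] [ 5.51155560e-04 -1.42565008e-01  9.89785283e-01  9.02754333e-05] [ 0.11152995 -0.06861266  0.37821156]
```

View pics/w6o.png

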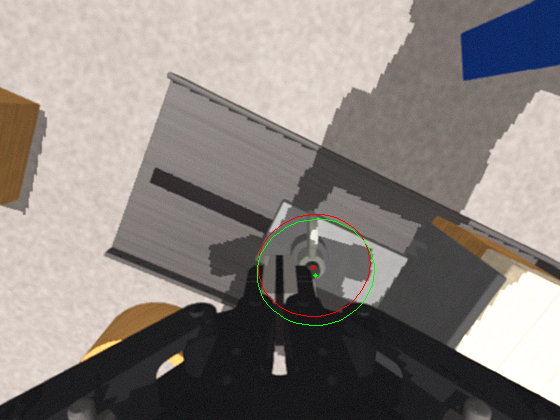

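Call:
{"fn": "arm_command", "kwargs": {
  "steps": [
    [[0,0,0],[-1,-3.5,0],255],
    [[0,0,0],[0,0,-19],255],
    [[0,0,0],[0,0,-19],255],
    [[0,0,0],[0,0,-19],255],
    [[0,0,0],[0,0,0],255]
  ]
}}

```text
clock: 10.5
position: [0.5356, -0.0006, 0.042]
ee_rot: [-0.002, -0.143, 0.99, 0.001]
contact_force: [-0.1, 0.1, 0.2]
width: -0.0001
```

```bash
cat > strk.py <<'E'
import numpy as np,sys
# rotate about axis by dphi per row (clockwise), from TCP p
def plan(p,ax,rows,d):
    r=np.array(p)-ax; out=[]
    for i in range(rows):
        c,s=np.cos(-d),np.sin(-d); n=np.array([c*r[0]-s*r[1],s*r[0]+c*r[1]]); out.append((n-r)*1000); r=n
    return np.array(out).round(1), r+ax
E
python3 - <<'E'
from h import *
from strk import *
im=imaging.get_image("wrist"); cv2.imwrite("pics/w7.png",im)
s=telemetry.get_state(); print(s["position"].round(4),s["qpos"].round(3),s["contact_force"])
o,e=plan(s["position"][:2],np.array([.5538,.0303]),20,.1); print(o.tolist(),e)
E
```

```text
[ 0.5365 -0.0007  0.043 ] [-0.131  0.394  1.853  0.     0.896 -1.989] [ 0.32159736 -0.5375702  -0.1465697 ]
[[-3.0, 1.9], [-2.8, 2.2], [-2.6, 2.4], [-2.3, 2.7], [-2.0, 2.9], [-1.7, 3.1], [-1.4, 3.2], [-1.1, 3.4], [-0.7, 3.5], [-0.4, 3.5], [-0.0, 3.5], [0.3, 3.5], [0.7, 3.5], [1.0, 3.4], [1.3, 3.3], [1.7, 3.1], [2.0, 3.0], [2.2, 2.7], [2.5, 2.5], [2.7, 2.2]] [0.53278488 0.05889067]
```

View pics/w7.png

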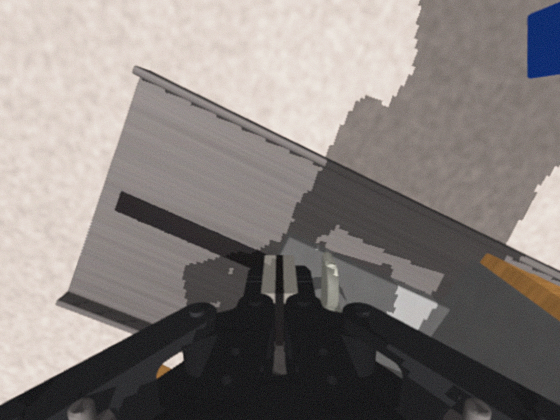

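Call:
{"fn": "arm_command", "kwargs": {
  "steps": [
    [[0,0,-0.1],[-3,1.9,0],255],
    [[0,0,-0.1],[-2.8,2.2,0],255],
    [[0,0,-0.1],[-2.6,2.4,0],255],
    [[0,0,-0.1],[-2.3,2.7,0],255],
    [[0,0,-0.1],[-2,2.9,0],255],
    [[0,0,-0.1],[-1.7,3.1,0],255],
    [[0,0,-0.1],[-1.4,3.2,0],255],
    [[0,0,-0.1],[-1.1,3.4,0],255]
  ]
}}

```text
clock: 11.55
position: [0.5209, 0.0207, 0.0446]
ee_rot: [0.001, 0.255, 0.967, -0.0]
contact_force: [-0.6, -1.0, 0.0]
width: -0.0
```

```bash
python3 - <<'E'
from h import *
im=imaging.get_image("wrist"); cv2.imwrite("pics/w8.png",im)
s=telemetry.get_state(); print(s["position"].round(4),s["qpos"].round(3),s["contact_force"])
E
```

```text
[0.5207 0.0211 0.0445] [-0.093  0.372  1.888 -0.     0.88  -1.146] [-0.62839739 -1.25556886 -0.78546112]
```

View pics/w8.png

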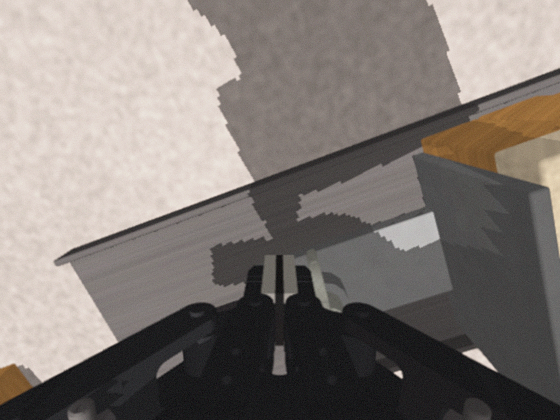

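Call:
{"fn": "arm_command", "kwargs": {
  "steps": [
    [[0,0,-0.1],[-0.7,3.5,0],255],
    [[0,0,-0.1],[-0.4,3.5,0],255],
    [[0,0,-0.1],[0,3.5,0],255],
    [[0,0,-0.1],[0.3,3.5,0],255],
    [[0,0,-0.1],[0.7,3.5,0],255],
    [[0,0,-0.1],[1.0,3.4,0],255],
    [[0,0,-0.1],[1.3,3.3,0],255],
    [[0,0,-0.1],[1.7,3.1,0],255],
    [[0,0,-0.1],[2.0,3.0,0],255],
    [[0,0,-0.1],[2.2,2.7,0],255],
    [[0,0,-0.1],[2.5,2.5,0],255]
  ]
}}

```text
clock: 12.98
position: [0.5308, 0.0564, 0.0442]
ee_rot: [0.0, 0.722, 0.692, 0.0]
contact_force: [-1.6, 0.2, 1.0]
width: -0.0004
```

```bash
python3 - <<'E'
from h import *
im=imaging.get_image("wrist"); cv2.imwrite("pics/w9.png",im)
im=imaging.get_image("scene")[160:280,230:390]; cv2.imwrite("pics/s9.png",cv2.resize(im,None,fx=4,fy=4,interpolation=cv2.INTER_CUBIC))
s=telemetry.get_state(); print(s["position"].round(4),s["ee_rot"].round(3),s["qpos"].round(3),s["contact_force"])
E
```

```text
[0.5312 0.0566 0.0441] [0.    0.721 0.693 0.   ] [-0.024  0.389  1.859 -0.     0.892  0.016] [ 0.23659399 -0.32391768  0.90776093]
```

View pics/w9.png

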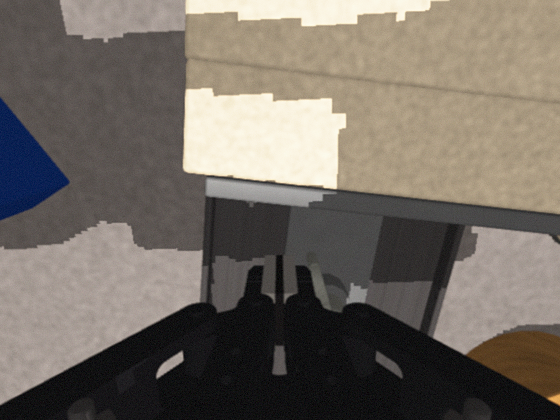

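View pics/s9.png

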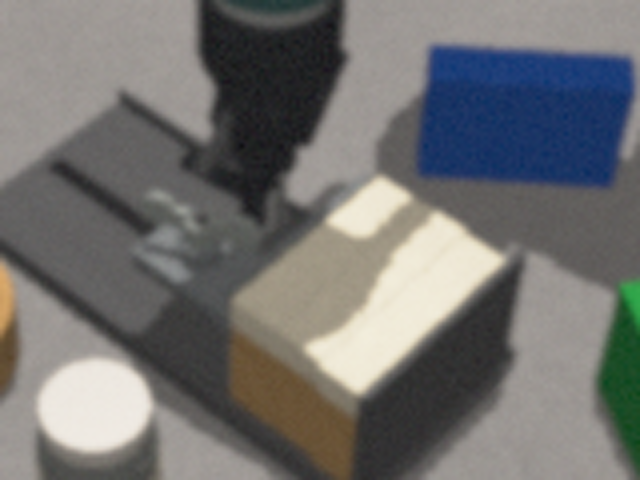

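Call:
{"fn": "arm_command", "kwargs": {
  "steps": [
    [[0,0,0],[-3,0.5,0],255],
    [[0,0,0],[0,0,24],255],
    [[0,0,0],[0,0,24],255],
    [[0,0,0],[12.6,-13.3,0],255],
    [[0,0,0],[12.6,-13.3,0],255],
    [[0,0,0],[12.6,-13.3,0],255],
    [[0,0,0],[12.6,-13.3,0],255],
    [[0,0,0],[0,0,0],255],
    [[0,0,0],[0,0,0],255]
  ]
}}

```text
clock: 14.2
position: [0.5774, 0.0038, 0.0908]
ee_rot: [-0.001, 0.722, 0.692, -0.0]
contact_force: [-0.4, 0.1, 0.2]
width: 0.0
```

```bash
python3 - <<'E'
from h import *
im=imaging.get_image("wrist"); P=imaging.camera_params("wrist"); cv2.imwrite("pics/w10.png",im); np.savez("pics/w10.npz",**P)
im=imaging.get_image("scene")[160:280,230:390]; cv2.imwrite("pics/s10.png",cv2.resize(im,None,fx=4,fy=4,interpolation=cv2.INTER_CUBIC))
im=imaging.get_image("side")[160:280,220:380]; cv2.imwrite("pics/d10.png",cv2.resize(im,None,fx=4,fy=4,interpolation=cv2.INTER_CUBIC))
s=telemetry.get_state(); print(s["position"].round(4),s["ee_rot"].round(3),s["qpos"].round(3),s["contact_force"])
E
```

```text
[0.5773 0.0042 0.0913] [-0.     0.722  0.692 -0.   ] [-0.113  0.39   1.706  0.     1.046 -0.072] [-1.02994179  0.83108772 -0.71857445]
```

View pics/w10.png

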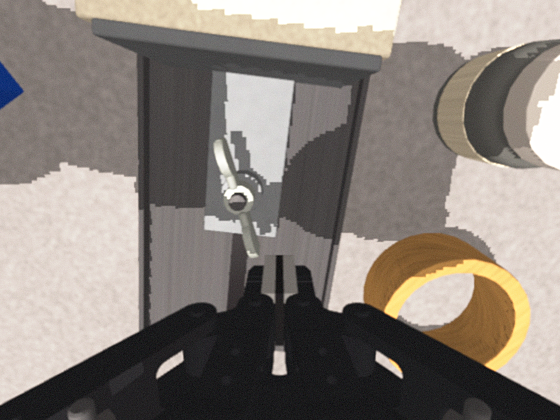

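View pics/s10.png

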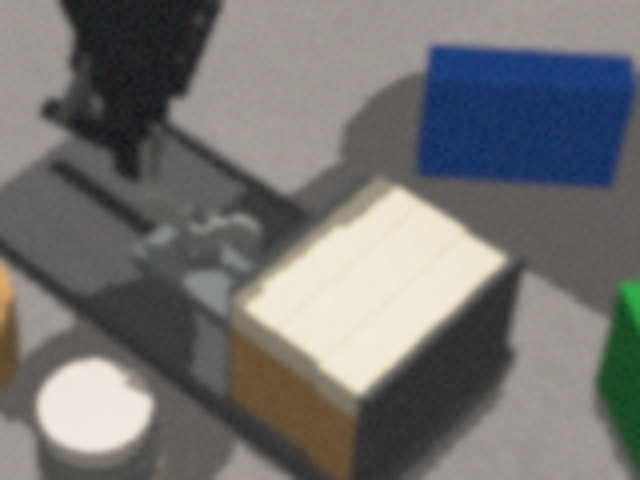

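View pics/d10.png

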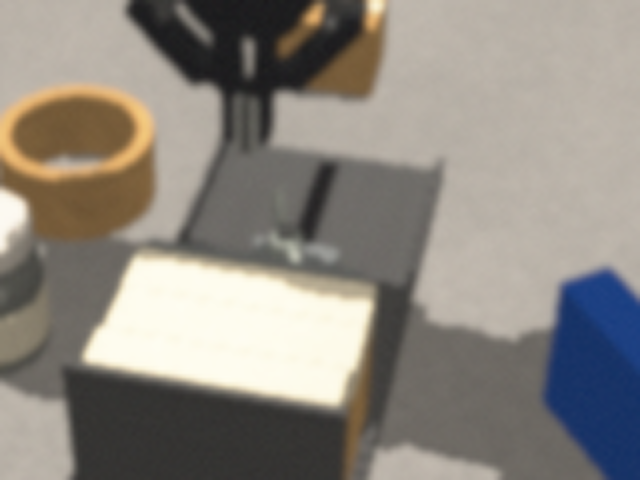

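```bash
python3 - <<'E'
from h import *
P=dict(np.load("pics/w10.npz"))
im=cv2.imread("pics/w10.png"); c=cv2.resize(im[120:280,190:330],None,fx=4,fy=4,interpolation=cv2.INTER_CUBIC); cv2.imwrite("pics/w10c.png",c)
for z in(.05,.055): print(unproj(P,[(238,199)],z).round(4))
a=unproj(P,[(221,143),(253,253)],.055); v=a[0]-a[1]; print(a.round(4),a.mean(0),np.arctan2(v[1],v[0])+.155, "theta",2*np.pi-(np.arctan2(v[1],v[0])+.155))
a=unproj(P,[(214,72),(293,79),(275,236),(205,230)],.019); print(a.round(4))
v=a[0]-a[3]; print(np.arctan2(v[1],v[0])-np.pi/2); v=a[1]-a[2]; print(np.arctan2(v[1],v[0])-np.pi/2)
E
```

```text
[[0.5548 0.0293 0.05  ]]
[[0.5555 0.0306 0.055 ]]
[[ 0.5488  0.0616  0.055 ]
 [ 0.5617 -0.0024  0.055 ]] [0.55527176 0.02961265 0.055     ] 1.9250536862549819 theta 4.358131620924604
[[ 5.422e-01  1.006e-01  1.900e-02]
 [ 5.895e-01  9.480e-02  1.900e-02]
 [ 5.740e-01 -6.000e-03  1.900e-02]
 [ 5.260e-01  5.000e-04  1.900e-02]]
-0.15991364242445205
-0.15201646456501128
```

View pics/w10c.png

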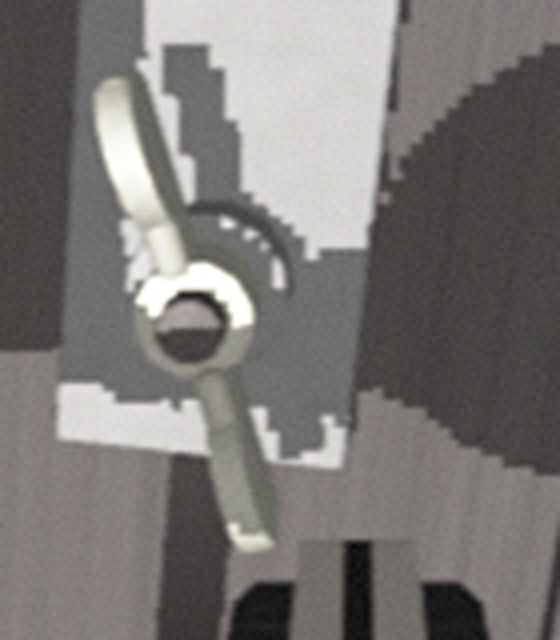

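Call:
{"fn": "arm_command", "kwargs": {
  "steps": [
    [[0,0,0.12],[3.5,3,0],255],
    [[0,0,0.12],[3.5,3,0],255],
    [[0,0,0],[0,0,-24],255],
    [[0,0,0],[0,0,-24],255],
    [[0,0,0],[0,0,0],255],
    [[0,0,0],[0,0,0],255]
  ]
}}

```text
clock: 15.1
position: [0.5854, 0.0099, 0.0441]
ee_rot: [0.0, 0.634, 0.774, 0.0]
contact_force: [0.1, -0.2, 0.6]
width: -0.0005
```

```bash
python3 - <<'E'
from h import *
from strk import *
im=imaging.get_image("wrist"); cv2.imwrite("pics/w11.png",im)
s=telemetry.get_state(); print(s["position"].round(4),s["ee_rot"].round(3),s["qpos"].round(3),s["contact_force"])
o,e=plan(s["position"][:2],np.array([.555,.030]),20,.1); print(o.tolist(),e)
E
```

```text
[0.5857 0.0098 0.0444] [0.001 0.634 0.774 0.001] [-0.102  0.45   1.743  0.     0.946 -0.3  ] [ 0.65598748  0.25355667 -0.07274379]
[[-2.2, -3.0], [-2.5, -2.7], [-2.7, -2.5], [-2.9, -2.2], [-3.2, -1.9], [-3.3, -1.6], [-3.5, -1.2], [-3.6, -0.9], [-3.6, -0.5], [-3.7, -0.1], [-3.7, 0.2], [-3.6, 0.6], [-3.6, 0.9], [-3.4, 1.3], [-3.3, 1.6], [-3.1, 2.0], [-2.9, 2.3], [-2.7, 2.5], [-2.4, 2.8], [-2.1, 3.0]] [0.52385542 0.01046941]
```

View pics/w11.png

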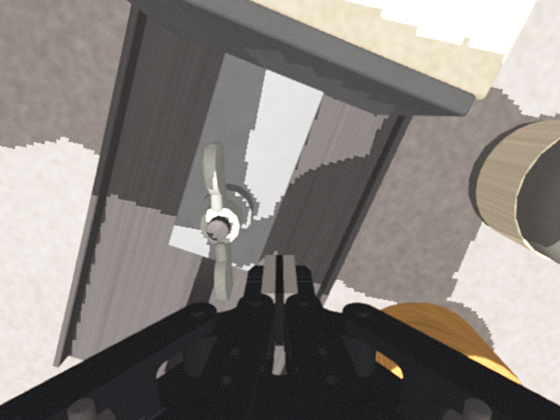

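Call:
{"fn": "arm_command", "kwargs": {
  "steps": [
    [[0,0,-0.1],[-2.2,-3.0,0],255],
    [[0,0,-0.1],[-2.5,-2.7,0],255],
    [[0,0,-0.1],[-2.7,-2.5,0],255],
    [[0,0,-0.1],[-2.9,-2.2,0],255],
    [[0,0,-0.1],[-3.2,-1.9,0],255],
    [[0,0,-0.1],[-3.3,-1.6,0],255],
    [[0,0,-0.1],[-3.5,-1.2,0],255],
    [[0,0,-0.1],[-3.6,-0.9,0],255],
    [[0,0,-0.1],[-3.6,-0.5,0],255],
    [[0,0,-0.1],[-3.7,-0.1,0],255]
  ]
}}

```text
clock: 16.4
position: [0.5551, -0.0074, 0.0448]
ee_rot: [0.001, 0.928, 0.374, 0.002]
contact_force: [1.3, -1.0, 0.7]
width: -0.0
```

Call:
{"fn": "arm_command", "kwargs": {
  "steps": [
    [[0,0,-0.1],[-3.7,0.2,0],255],
    [[0,0,-0.1],[-3.6,0.6,0],255],
    [[0,0,-0.1],[-3.6,0.9,0],255],
    [[0,0,-0.1],[-3.4,1.3,0],255],
    [[0,0,-0.1],[-3.3,1.6,0],255],
    [[0,0,-0.1],[-3.1,2.0,0],255]
  ]
}}

```text
clock: 17.15
position: [0.534, -0.0008, 0.0447]
ee_rot: [0.001, 0.997, 0.083, 0.001]
contact_force: [-0.2, -1.5, 0.1]
width: -0.0003
```

```bash
python3 - <<'E'
from h import *
from strk import *
im=imaging.get_image("wrist"); cv2.imwrite("pics/w12.png",im)
s=telemetry.get_state(); print(s["position"].round(4),s["ee_rot"].round(3),s["qpos"].round(3),s["contact_force"])
r=s["position"][:2]-[.555,.030]; print(r)
e=s["ee_rot"]; print("jaw rack deg",2*np.degrees(np.arctan2(e[2],e[1]))-90+8.9)
o,e=plan(s["position"][:2],np.array([.555,.030]),12,.06); print(o.tolist(),e)
E
```

```text
[ 5.335e-01 -4.000e-04  4.460e-02] [0.    0.997 0.082 0.001] [-1.310e-01  3.870e-01  1.861e+00 -1.000e-03  8.920e-01  1.276e+00] [ 0.00224832  0.19032495 -0.24229323]
[-0.02152189 -0.03040472]
jaw rack deg -71.71467068583922
[[-1.8, 1.3], [-1.7, 1.4], [-1.6, 1.5], [-1.5, 1.6], [-1.4, 1.7], [-1.3, 1.8], [-1.2, 1.9], [-1.1, 2.0], [-1.0, 2.0], [-0.8, 2.1], [-0.7, 2.1], [-0.6, 2.2]] [0.51877131 0.02133277]
```

View pics/w12.png

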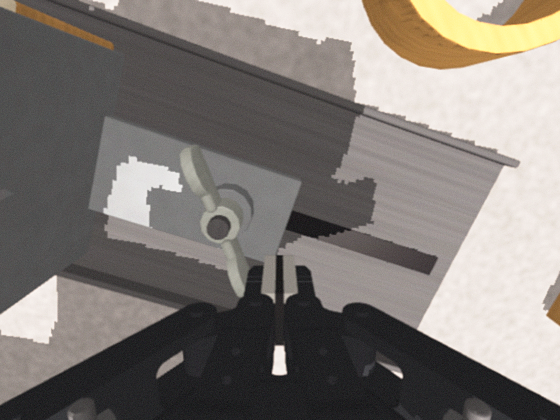

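Call:
{"fn": "arm_command", "kwargs": {
  "steps": [
    [[0,0,0],[-0.3,2,0],255],
    [[0,0,0],[-0.3,2,0],255],
    [[0,0,0],[-0.3,2,0],255],
    [[0,0,0],[-0.3,2,0],255]
  ]
}}

```text
clock: 17.7
position: [0.5319, 0.0078, 0.0433]
ee_rot: [0.0, 0.996, 0.084, 0.0]
contact_force: [-0.2, -1.2, 0.4]
width: 0.0003
```

```bash
python3 - <<'E'
from h import *
from strk import *
im=imaging.get_image("wrist"); cv2.imwrite("pics/w13.png",im)
s=telemetry.get_state(); print(s["position"].round(4),s["ee_rot"].round(3),s["contact_force"],s["moment"])
o,e=plan(s["position"][:2],np.array([.555,.030]),12,.05); print(o.tolist(),e)
E
```

```text
[0.5318 0.0081 0.0433] [-0.     0.996  0.084 -0.   ] [ 0.44955966 -1.08720161  0.4665895 ] [-0.12679859 -0.01982039  0.00281687]
[[-1.1, 1.2], [-1.0, 1.2], [-0.9, 1.3], [-0.9, 1.3], [-0.8, 1.4], [-0.7, 1.4], [-0.7, 1.4], [-0.6, 1.5], [-0.5, 1.5], [-0.4, 1.5], [-0.4, 1.6], [-0.3, 1.6]] [0.52348736 0.025017  ]
```

View pics/w13.png

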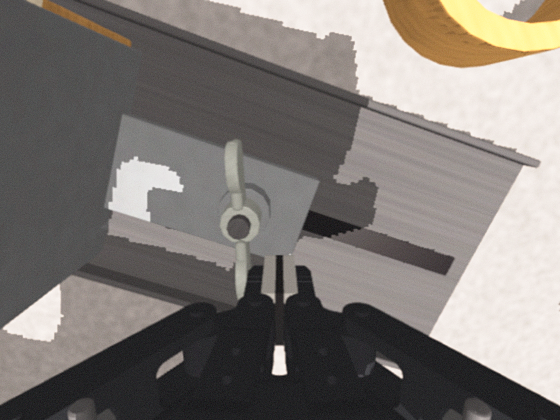

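Call:
{"fn": "arm_command", "kwargs": {
  "steps": [
    [[0,0,-0.05],[-1.1,1.2,0],255],
    [[0,0,-0.05],[-1.0,1.2,0],255],
    [[0,0,-0.05],[-0.9,1.3,0],255],
    [[0,0,-0.05],[-0.9,1.3,0],255],
    [[0,0,-0.05],[-0.8,1.4,0],255]
  ]
}}

```text
clock: 18.38
position: [0.5272, 0.0142, 0.0432]
ee_rot: [0.0, 0.999, -0.041, 0.0]
contact_force: [0.7, -0.7, 0.2]
width: 0.0002
```

Call:
{"fn": "arm_command", "kwargs": {
  "steps": [
    [[0,0,-0.05],[-0.4,1.4,0],255]
  ]
}}

```text
clock: 18.5
position: [0.5265, 0.0156, 0.0432]
ee_rot: [0.0, 0.998, -0.066, -0.0]
contact_force: [-0.3, -1.2, 1.1]
width: 0.0001
```

Call:
{"fn": "arm_command", "kwargs": {
  "steps": [
    [[0,0,-0.05],[0,1.4,0],255]
  ]
}}

```text
clock: 18.62
position: [0.5262, 0.0171, 0.0431]
ee_rot: [0.0, 0.996, -0.091, -0.001]
contact_force: [-0.8, -0.9, -0.6]
width: 0.0
```

```bash
python3 - <<'E'
from h import *
im=imaging.get_image("wrist"); cv2.imwrite("pics/w14.png",im)
s=telemetry.get_state(); print(s["position"].round(4),s["ee_rot"].round(3),s["contact_force"],s["moment"])
e=s["ee_rot"]; print("jaw rack deg",2*np.degrees(np.arctan2(e[2],e[1]))-90+8.9)
E
```

```text
[0.5262 0.0172 0.0431] [-0.     0.996 -0.092 -0.001] [-0.61705517 -1.13130886  0.40594934] [-0.17803383  0.04094935  0.01784511]
jaw rack deg -91.61569145997936
```

View pics/w14.png

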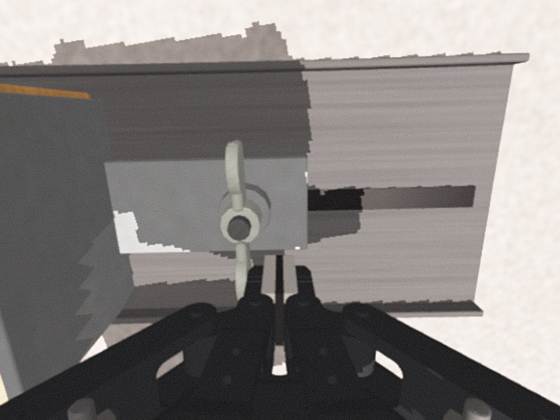

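Call:
{"fn": "arm_command", "kwargs": {
  "steps": [
    [[0,0,0],[0.1,0.8,0],255],
    [[0,0,0],[0.1,0.8,0],255]
  ]
}}

```text
clock: 18.92
position: [0.5264, 0.0178, 0.0431]
ee_rot: [0.001, 0.996, -0.09, -0.001]
contact_force: [-2.1, -5.4, 0.9]
width: -0.0002
```

Call:
{"fn": "arm_command", "kwargs": {
  "steps": [
    [[0,0,0],[0.1,0.8,0],255]
  ]
}}

```text
clock: 19.05
position: [0.5264, 0.018, 0.0431]
ee_rot: [0.001, 0.996, -0.09, -0.001]
contact_force: [-2.8, -7.9, 0.4]
width: 0.0005
```

Call:
{"fn": "arm_command", "kwargs": {
  "steps": [
    [[0,0,0],[0.1,0.8,0],255]
  ]
}}

```text
clock: 19.18
position: [0.5264, 0.018, 0.0432]
ee_rot: [0.002, 0.996, -0.089, -0.001]
contact_force: [-1.4, -9.7, 0.6]
width: 0.0001
```

Call:
{"fn": "arm_command", "kwargs": {
  "steps": [
    [[0,0,0],[0.1,0.8,0],255],
    [[0,0,0],[0,0,0],255]
  ]
}}

```text
clock: 19.42
position: [0.5264, 0.0181, 0.0432]
ee_rot: [0.003, 0.996, -0.089, -0.001]
contact_force: [-2.8, -11.1, 0.2]
width: -0.0002
```

Call:
{"fn": "arm_command", "kwargs": {
  "steps": [
    [[0,0,0],[-0.8,-5,0],255],
    [[0,0,0],[-0.8,-5,0],255],
    [[0,0,0],[-1.5,-10,20],255],
    [[0,0,0],[0,-10,40],255],
    [[0,0,0],[0,-10,50],255],
    [[0,0,0],[0,0,40],255],
    [[0,0,0],[0,0,0],255],
    [[0,0,0],[0,0,0],255]
  ]
}}

```text
clock: 20.42
position: [0.5237, -0.0188, 0.1928]
ee_rot: [-0.0, 0.996, -0.09, -0.0]
contact_force: [-0.3, 0.6, -0.4]
width: -0.0002
```

```bash
python3 - <<'E'
from h import *
im=imaging.get_image("wrist"); P=imaging.camera_params("wrist"); cv2.imwrite("pics/w15.png",im); np.savez("pics/w15.npz",**P)
im=imaging.get_image("scene")[140:320,170:390]; cv2.imwrite("pics/s15.png",cv2.resize(im,None,fx=3.3,fy=3.3,interpolation=cv2.INTER_CUBIC))
s=telemetry.get_state(); print(s["clock"],s["position"].round(4),s["contact_force"])
E
```

```text
20.525 [ 0.5231 -0.0187  0.1918] [-0.21236909  0.19917201 -0.28882303]
```

View pics/w15.png

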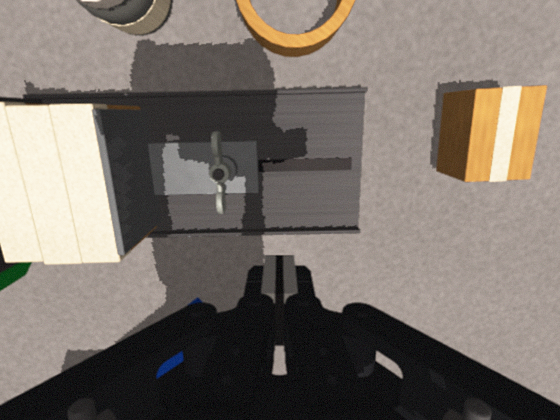

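View pics/s15.png

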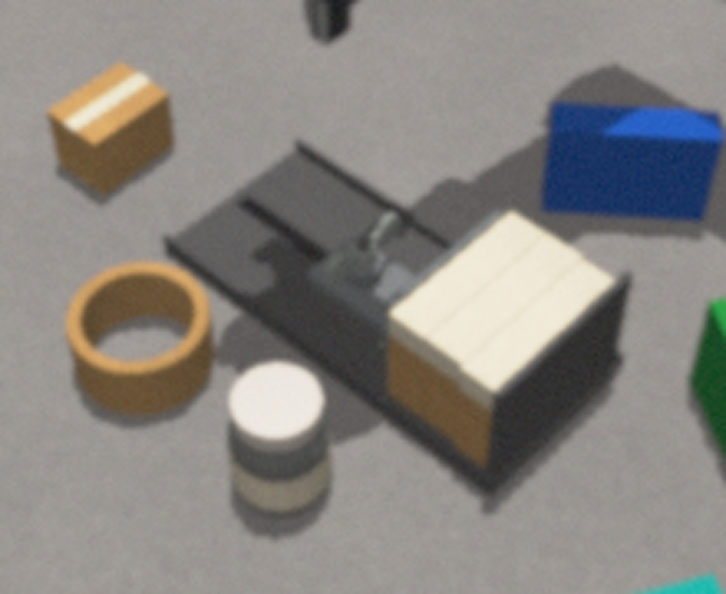

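```bash
python3 - <<'E'
from h import *
P=dict(np.load("pics/w15.npz"))
im=cv2.imread("pics/w15.png"); cv2.imwrite("pics/w15c.png",cv2.resize(im[80:270,0:270],None,fx=2.9,fy=2.9,interpolation=cv2.INTER_CUBIC))
a=unproj(P,[(215.5,133),(221,211)],.055); v=a[0]-a[1]; print(a.round(4),a.mean(0),"theta",2*np.pi-(np.arctan2(v[1],v[0])+.155))
a=unproj(P,[(149,143),(257,141),(258,191),(155,195)],.019); print(a.round(4)); v=a[1]-a[2]; print("foot yaw",np.arctan2(v[1],v[0]))
E
```

```text
[[0.5881 0.0216 0.055 ]
 [0.5219 0.0326 0.055 ]] [0.55501864 0.02712314 0.055     ] theta 6.292596614736595
[[ 0.5893  0.0919  0.019 ]
 [ 0.5732 -0.0078  0.019 ]
 [ 0.5259  0.0007  0.019 ]
 [ 0.5401  0.1008  0.019 ]]
foot yaw -0.17973868062419768
```

View pics/w15c.png

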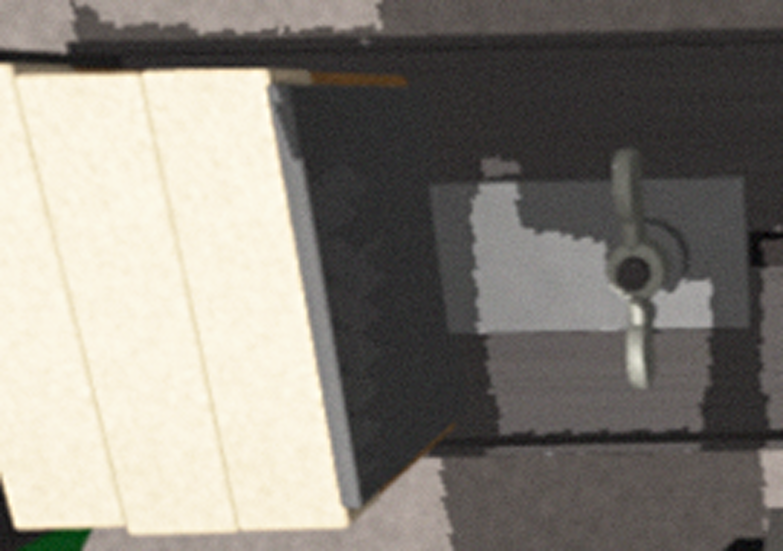

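```bash
python3 - <<'E'
from h import *
print(manip.sign_off()); print(telemetry.get_state()["clock"])
E
```

```text
the job is handed in; nothing more can be done
None
the job is handed in; nothing more can be done
```

I closed up the row and tightened the wing screw to its stop. The job was handed in at about 20.5 s.

- **Row:** I pushed the stop's plate with shut fingertips in 1–2.5 mm steps. It slid at 8–11 N, then held firm, with 17 N and no more movement. The last overhead and scene views show no gap between the three cases, or between them, the stop and the end plate. The stop's foot had not moved back during tightening.
- **Screw:** I turned it clockwise from about 2.7 rad in two strokes, each on the wing on the rack -x side. Turning took about 1 N until it stalled at the end, where I pushed up to 11 N towards the cases with no movement. In the last picture I measured 6.29 rad, against the stop at 6.28.
- **Bystanders:** nothing touched the tape roll, jar or carton, and they look unmoved in the last views.
- **Checks that disagreed:**
  - The first stroke got only to about 4.36 rad, not the 4.60 I worked out from the finger's pose, because the finger touched the wing near its tip. I corrected the second stroke for this.
  - The first estimate of the slide's start was 0.0545, just outside the stated range of 0.005 to 0.050. I therefore relied on the firm resistance instead.

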